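Set out measuring flasks by size from the stock bottle

TASK

Set the bench out for a dilution: stand the four amber measuring flasks on the taped marks of the white mat in order of size, one in the middle of each mark, the smallest on the mark next to the stock bottle and the largest at the far end. Keep the flasks upright and set them down gently; leave them standing still and let go.

Things in the scene. Friction and masses are not known exactly. Their poses are not given: they have to be found in the camera images.
- flask_10: The smallest of four stoppered amber glass measuring flasks (10 ml), upright on the bench: body conical, 35 mm at its widest; straight round neck 12 mm across, from 34 to 88 mm above the base; white stopper of the same width; 96 mm high in all; about 30 g. Best gripped from above by the neck, about 28 mm below its top. Origin: centre of its underside, z up; yaw does not matter.
- flask_25: The second smallest of four stoppered amber glass measuring flasks (25 ml), upright on the bench: body pear-shaped, 40 mm at its widest; straight round neck 13 mm across, from 50 to 110 mm above the base; white stopper of the same width; 118 mm high in all; about 60 g. Best gripped from above by the neck, about 28 mm below its top. Origin: centre of its underside, z up; yaw does not matter.
- flask_50: The second largest of four stoppered amber glass measuring flasks (50 ml), upright on the bench: body pear-shaped, 50 mm at its widest; straight round neck 15 mm across, from 68 to 140 mm above the base; white stopper of the same width; 148 mm high in all; about 100 g. Best gripped from above by the neck, about 28 mm below its top. Origin: centre of its underside, z up; yaw does not matter.
- flask_100: The largest of four stoppered amber glass measuring flasks (100 ml), upright on the bench: body pear-shaped, 60 mm at its widest; straight round neck 16 mm across, from 84 to 170 mm above the base; white stopper of the same width; 178 mm high in all; about 170 g. Best gripped from above by the neck, about 28 mm below its top. Origin: centre of its underside, z up; yaw does not matter.
- mark_a: One of four identical places taped on the white mat: four yellow corner brackets, flat, outlining a square 78 mm across outside, 62 mm inside. The four lie in a row about 95 mm apart; which of the row's places this one is differs from start to start. Origin: centre of the square, on the mat's surface.
- mark_b: One of four identical places taped on the white mat: four yellow corner brackets, flat, outlining a square 78 mm across outside, 62 mm inside. The four lie in a row about 95 mm apart; which of the row's places this one is differs from start to start. Origin: centre of the square, on the mat's surface.
- mark_c: One of four identical places taped on the white mat: four yellow corner brackets, flat, outlining a square 78 mm across outside, 62 mm inside. The four lie in a row about 95 mm apart; which of the row's places this one is differs from start to start. Origin: centre of the square, on the mat's surface.
- mark_d: One of four identical places taped on the white mat: four yellow corner brackets, flat, outlining a square 78 mm across outside, 62 mm inside. The four lie in a row about 95 mm apart; which of the row's places this one is differs from start to start. Origin: centre of the square, on the mat's surface.
- mat: Flat white bench mat, 130 by 400 mm, 2 mm thick, fixed to the bench (bench top at z = 0). Origin: centre of its underside; y runs along its length, the line of the row of marks; z up.
- stock: Stock bottle, fixed: amber glass, 86 mm across, 162 mm high, with a white bottle-top dispenser, 248 mm high in all, its thin spout reaching 55 mm from the axis towards the robot. Stands off either end of the mat, about 130 mm from the nearest mark's centre; a clear beaker, 60 mm across, 80 mm high, stands likewise off the other end. Origin: centre of its underside.
There are look-alikes about, which are no part of the job. Leave any grey or pink look-alike of the flask_10 alone.

How it is judged (in metres and radians):
At the end, for the whole second after the job is handed in: Each flask stands upright (within 0.1 rad) and at rest on the mat, its centre within 15 mm of the centre of a mark, one to a mark; along the row from the mark nearest the stock bottle they are the 10, 25, 50 and 100 ml flask (((y of each of stock, flask_25 in the frame of mat above 0 m and y of flask_10 in the frame of mat above 0.095 m and y of flask_25 in the frame of mat below 0.095 m and y of flask_50 in the frame of mat between -0.095 and 0 m and y of flask_100 in the frame of mat below -0.095 m) or (y of each of stock, flask_25 in the frame of mat below 0 m and y of flask_100 in the frame of mat above 0.095 m and y of flask_50 in the frame of mat between 0 and 0.095 m and y of flask_25 in the frame of mat above -0.095 m and y of flask_10 in the frame of mat below -0.095 m)) and (horizontal distance between flask_10 and mark_a below 0.015 m or horizontal distance between flask_10 and mark_b below 0.015 m or horizontal distance between flask_10 and mark_c below 0.015 m or horizontal distance between flask_10 and mark_d below 0.015 m) and (horizontal distance between flask_25 and mark_a below 0.015 m or horizontal distance between flask_25 and mark_b below 0.015 m or horizontal distance between flask_25 and mark_c below 0.015 m or horizontal distance between flask_25 and mark_d below 0.015 m) and (horizontal distance between flask_50 and mark_a below 0.015 m or horizontal distance between flask_50 and mark_b below 0.015 m or horizontal distance between flask_50 and mark_c below 0.015 m or horizontal distance between flask_50 and mark_d below 0.015 m) and (horizontal distance between flask_100 and mark_a below 0.015 m or horizontal distance between flask_100 and mark_b below 0.015 m or horizontal distance between flask_100 and mark_c below 0.015 m or horizontal distance between flask_100 and mark_d below 0.015 m) and height (world z) of each of flask_10, flask_25, flask_50, flask_100 below 0.008 m and angle between each of flask_10, flask_25, flask_50, flask_100's own z axis and vertical below 0.1 rad and linear speed of each of flask_10, flask_25, flask_50, flask_100 below 0.02 m/s and angular speed of each of flask_10, flask_25, flask_50, flask_100 below 0.2 rad/s); the robot touches nothing.
It fails at once if a flask is tipped by more than 0.6 rad (angle between any of flask_10, flask_25, flask_50, flask_100's own z axis and vertical above 0.6 rad).
It fails at once if a flask is dropped from more than about 1.5 cm (within 3 cm of the bench it falls, out of the fingers, faster than 0.55 m/s) ((height (world z) of flask_10 below 0.03 m and linear speed of flask_10 above 0.55 m/s and contact force between the fingers and flask_10 below 0.1 N) or (height (world z) of flask_25 below 0.03 m and linear speed of flask_25 above 0.55 m/s and contact force between the fingers and flask_25 below 0.1 N) or (height (world z) of flask_50 below 0.03 m and linear speed of flask_50 above 0.55 m/s and contact force between the fingers and flask_50 below 0.1 N) or (height (world z) of flask_100 below 0.03 m and linear speed of flask_100 above 0.55 m/s and contact force between the fingers and flask_100 below 0.1 N)).
It fails at once if a flask is pressed or banged down on the mat with over 40 N (contact force between any of flask_10, flask_25, flask_50, flask_100 and mat above 40 N).
It also fails if it takes over 112 s, if anything falls off the work surface, if the arm or the gripper's body presses on something with over 40 N, if the wrist force passes 120 N, or if a joint passes its speed limit or range.

ROBOT

A 7-joint arm with a two-finger parallel gripper is mounted at the origin on the work surface. World frame = base frame: x ahead of the robot, y to its left, z up, the work surface at z = 0. Lengths are in m, angles in degrees, forces in N, time in s.
With the tool pointing down it reaches from about 0.425 to 0.95 m from the base axis. Payload 16.7 kg.
Tool frame: the origin (TCP) lies between the finger pads; the fingertips stand 25 mm ahead of it and the grasp point (between the pads) lies 6 mm ahead of it; z points along the fingers, y is the line along which they close (so a half turn about z gives the same grasp; the last joint's range is limited). The gripper opens to 94 mm and grips with 3 to 60 N. Pads are 16 mm wide; open, the fingers measure 119 mm over their backs; the gripper's body (75 mm by 177 mm) begins 78 mm behind the grasp point.
Start: joints at [-78.753, 24.414, 4.234, 92.017, -1.954, 63.644, -3.845], TCP at [0.229, 0.635, 0.23] pointing down, gripper open.
Joint ranges: [-163.25, 163.25], [-28.42, 122.38], [-70.27, 78.77], [12.13, 141.07], [-58.53, 238.53], [9.26, 117.41], [-156.51, 156.51]. Speed limits (degrees/s): [108.29, 108.29, 136.94, 136.94, 172.46, 172.46, 172.46].

INTERFACE

Orientations are given as a 3x3 rotation matrix whose columns are the frame's x, y, z axes.
In Python, from workcell import manip gives the robot as it stands.
- The arm moves only by the tool apply_moves, never from a script. Its argument "deltas" is a list of rows, each a list of 3 entries, a list of its own where there are three numbers: the closure, from -1 (fully open) to 1 (shut), then the shift along the tool's x, y, z in units of 25 mm (1.0 is 25 mm), then the turn about the tool's z in units of 5 degrees (1.0 is 5 degrees). A call has 1 to 10 rows; each row shifts and turns the commanded pose from where the row before left it, along the tool's axes as they then stand; what a row does not reach is not made up. A row lasts 1/12 s, in which the tool goes at most 41.7 mm and 7.16 degrees, less where a joint would pass 70% of its speed; a pose out of reach is approached as far as the arm can. A call is refused whole if a number of a shift passes 1 or a number of a turn 1, either way. A call with a gripper value outside its range is refused whole. The fingers move at their own pace and stop on an object; "squeeze" is the grip in N (left out, the last holds). Time passes only in rows, so rows that do not move let the fingers close. It gives the time, the measured TCP pose, the force, the opening and the grip force at its end, in the units of the state.
- manip.read_state(): the state, without advancing time (a new reading comes with each control period).
- manip.camera(name): name is "scene" or "top"; returns (picture, depth): 384x512x3 uint8, blue, green, red; 384x512 float32, m along the optical axis (not along the pixel's ray), 0 where there is no reading.
- manip.calibration(name): a dict with "fx", "fy", "cx", "cy" (pixels), "extrinsics" (4x4, takes a point from camera to world coordinates). Camera axes: x right, y down, z forward; pixel columns grow to the right and rows downward; lengths in m; the calibration is good to about 2 mm. A picture is of the moment at which its call begins. calibration takes no time and is no camera call.
- manip.finish_job(): hands the job in; it is judged then, once.
The state is a dict: "clock": time; "joint_positions": joint angles; "qd": joint speeds; "effort": joint torques, N m; "ee_pos": TCP position; "ee_rot": TCP orientation; "force": force on the tool from outside, world axes, zero at the start; "ft_torque": the same for the moment, N m; "gripper_width": finger opening in m; "grip_force": force on a finger pad.
Only numpy, scipy, OpenCV 4.12 (cv2) and the standard library are available. Lean on these libraries where they do the work, as an engineer would, in place of code of your own. Each camera call takes 0.05 s, during which the arm holds its last target. There are 200 camera calls.

## Working session

There is one attempt and no reset: what is moved stays moved. The work goes in short steps, Python scripts to look and compute and a tool call to move; the robot and the scene stay as the last step left them, time stands still between calls to the robot, and variables do not carry over. Pictures are saved under pics/ and viewed, at most 14 in all, crops included, and the job is handed in when it is done.

Besides the shell and the picture viewer there is one more tool, called after ">>>" as name(argument=value, ...) on one line, values as JSON. apply_moves: Moves the arm, as the interface text tells. Its arguments: {"type":"object","properties":{"deltas":{"type":"array"},"squeeze":{"type":"number"}},"required":["deltas"]}

```bash
mkdir -p pics; cat > h.py <<'E'
import numpy as np, cv2
from workcell import manip
def shot(n,tag):
    p,d=manip.camera(n); cv2.imwrite(f'pics/{tag}.png',p); np.save(f'pics/{tag}.npy',d); return p,d
def world(n,d,u,v,z=None):
    c=manip.calibration(n); E=np.array(c['extrinsics'])
    r=np.array([(u-c['cx'])/c['fx'],(v-c['cy'])/c['fy'],1.])
    if z is None: return E[:3,:3]@(r*d[int(v),int(u)])+E[:3,3]
    w=E[:3,:3]@r; return E[:3,3]+w*(z-E[2,3])/w[2]
E
python3 - <<'E'
from h import *
for n in('scene','top'):
    shot(n,n+'0'); print(np.round(np.array(manip.calibration(n)['extrinsics']),3).tolist())
s=manip.read_state(); print(s['clock'],s['ee_pos'],np.round(s['ee_rot'],3).tolist(),s['gripper_width'])
E
```

```text
[[0.712, 0.589, -0.382, 0.857], [0.702, -0.609, 0.368, -0.301], [-0.016, -0.531, -0.847, 0.847], [0.0, 0.0, 0.0, 1.0]]
[[-0.028, -0.987, 0.16, 0.375], [-1.0, 0.03, 0.009, 0.015], [-0.013, -0.16, -0.987, 0.994], [0.0, 0.0, 0.0, 1.0]]
0.1 [0.22868203 0.63471707 0.22988061] [[-0.941, 0.339, -0.0], [0.339, 0.941, -0.001], [-0.0, -0.001, -1.0]] 0.09402847755510427
```

View pics/top0.png

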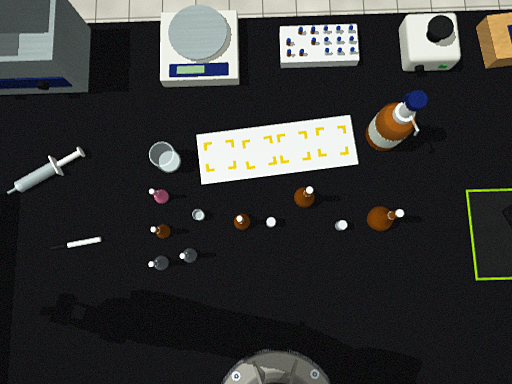

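View pics/scene0.png

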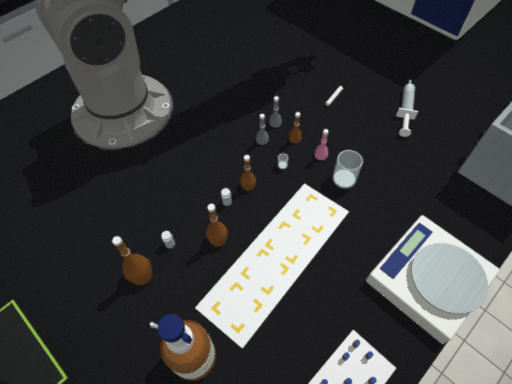

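```bash
python3 - <<'E'
from h import *
for n,pts in(('top',[(154,231,.096),(239,217,.118),(309,190,.148),(400,213,.178)]),('scene',[(298,115,.096),(247,159,.118),(211,208,.148),(117,240,.178)])):
    p=cv2.imread(f'pics/{n}0.png'); d=np.load(f'pics/{n}0.npy')
    hsv=cv2.cvtColor(p,cv2.COLOR_BGR2HSV)
    w=((hsv[...,1]<60)&(hsv[...,2]>110)).astype(np.uint8)
    k,l,st,c=cv2.connectedComponentsWithStats(w)
    for u,v,h in pts:
        i=min((i for i in range(1,k) if 4<st[i,4]<300),key=lambda i:np.hypot(*(c[i]-[u,v])))
        u,v=c[i]; print(n,h,np.round(c[i],1),st[i,4],'byz',np.round(world(n,d,u,v,h-.003),4),'depth',np.round(world(n,d,u,v),4))
    y=cv2.inRange(hsv,(18,120,120),(32,255,255)); 
    k,l,st,c=cv2.connectedComponentsWithStats(y)
    q=np.array([world(n,d,*c[i],.002) for i in range(1,k) if st[i,4]>8])[:,:2]
    v,u=np.nonzero(y); 
    P=np.array([world(n,d,a,b,.002)[:2] for a,b in zip(u,v)]); 
    r=cv2.minAreaRect(P.astype(np.float32)*1000); print(n,'brackets',len(q),r, np.round(cv2.boxPoints(r)).tolist())
    ctr=np.array(r[0])/1000; b=cv2.boxPoints(r)/1000; e=[b[1]-b[0],b[2]-b[1]]; a=max(e,key=np.linalg.norm); a/=np.linalg.norm(a)
    t=(P-ctr)@a; cc=[np.median(P,0)]
    print('marks',a,[np.round(ctr+a*s,4).tolist() for s in(-.1425,-.0475,.0475,.1425)], np.histogram(t,np.arange(-.19,.2,.01))[0])
p=cv2.imread('pics/top0.png')[170:280,130:430]; cv2.imwrite('pics/c1.png',cv2.resize(p,None,fx=2.6,fy=2.6,interpolation=cv2.INTER_CUBIC))
E
```

```text
top 0.096 [152.8 228.8] 26 byz [0.4286 0.2661 0.093 ] depth [0.4285 0.2657 0.0947]
top 0.118 [239.1 218.3] 30 byz [0.4449 0.0696 0.115 ] depth [0.4447 0.0695 0.1176]
top 0.148 [309.1 189.6] 45 byz [ 0.4999 -0.0836  0.145 ] depth [ 0.4995 -0.0833  0.1475]
top 0.178 [399.2 212.6] 59 byz [ 0.4423 -0.2617  0.175 ] depth [ 0.4423 -0.2619  0.1745]
top brackets 17 ((656.0936889648438, -306.76959228515625), (361.86138916015625, 917.2630615234375), 23.40104103088379) [[308.0, 42.0], [672.0, -800.0], [1004.0, -656.0], [640.0, 186.0]]
marks [ 0.3971645  -0.91774744] [[0.5995, -0.176], [0.6372, -0.2632], [0.675, -0.3504], [0.7127, -0.4375]] [21 21 13 17 13  3 14 20 11 24  5  0  0  0  0  0  0  0  0  0  0  0  0  0
  0  0  0  0  0  0  0  0  0  0  0  0  0  0]
scene 0.096 [297.3 114. ] 22 byz [0.4266 0.2688 0.093 ] depth [0.4283 0.2666 0.0959]
scene 0.118 [246.5 157.5] 32 byz [0.4444 0.0719 0.115 ] depth [0.4459 0.0705 0.1178]
scene 0.148 [210.9 207.2] 48 byz [ 0.4987 -0.0818  0.145 ] depth [ 0.5009 -0.0832  0.1492]
scene 0.178 [116.5 240.2] 74 byz [ 0.4407 -0.2605  0.175 ] depth [ 0.4434 -0.2608  0.1793]
scene brackets 16 ((627.8993530273438, -19.145965576171875), (83.09817504882812, 367.1285705566406), 6.156110763549805) [[567.0, 159.0], [606.0, -206.0], [689.0, -197.0], [650.0, 168.0]]
marks [ 0.10723764 -0.9942334 ] [[0.6126, 0.1225], [0.6228, 0.0281], [0.633, -0.0664], [0.6432, -0.1608]] [18 27  8  0  0  0 12 34 15  0 16 34 14  0  0  0 12 35 23 27 34 14  0  0
  0 18 48 18  0 37 39 16  0  0  1 22 57 17]
```

View pics/c1.png

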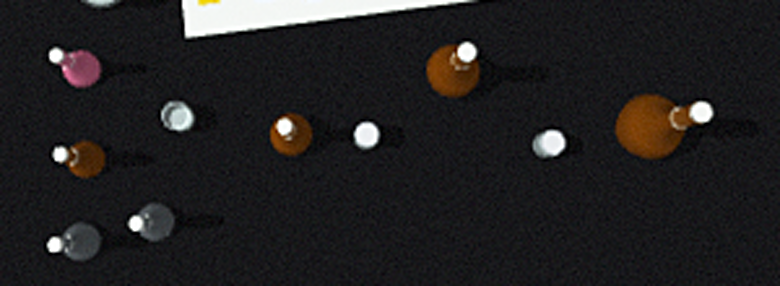

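>>> apply_moves(deltas=[[-1,[0,0,0],1],[-1,[0,0,0],1],[-1,[0,0,0],1],[-1,[0,0,0],1],[-1,[0,0,0],1],[-1,[0,0,0],1],[-1,[0,0,0],1],[-1,[0,0,0],1],[-0.1,[0,0,0],1],[-0.1,[0,0,0],1]], squeeze=10)

```text
clock: 0.93
ee_pos: [0.2287, 0.6348, 0.2301]
ee_rot: [[-0.341, 0.94, -0.0], [0.94, 0.341, -0.001], [-0.001, -0.0, -1.0]]
force: [0.3, -0.1, -0.3]
gripper_width: 0.0841
grip_force: 0.0
```

>>> apply_moves(deltas=[[-0.1,[0,0,0],1],[-0.1,[0,0,0],1],[-0.1,[0,0,0],0.8]])

```text
clock: 1.18
ee_pos: [0.2287, 0.6348, 0.2301]
ee_rot: [[-0.103, 0.995, -0.0], [0.995, 0.103, -0.001], [-0.001, -0.0, -1.0]]
force: [0.2, -0.6, -0.8]
gripper_width: 0.0642
grip_force: 0.0
```

```bash
cat >> h.py <<'E'
F={10:(.428,.2665,.074),25:(.445,.0705,.096),50:(.4995,-.083,.126),100:(.442,-.261,.156)}
M={10:(.6432,-.1608),25:(.633,-.0664),50:(.6228,.0281),100:(.6126,.1225)}
def go(*ts):
    s=manip.read_state(); R=np.array(s['ee_rot']); p=np.array(s['ee_pos'])
    print('t',round(s['clock'],2),'p',np.round(p,4),'yaw',round(float(np.degrees(np.arctan2(R[1,1],R[0,1]))),2),'w',round(s['gripper_width'],4),'grip',round(s['grip_force'],1),'f',np.round(s['force'],1), 'q',np.round(s['joint_positions'],0))
    for t in ts:
        t=np.array(t); print(np.round(t,4),'->',np.round(R.T@(t-p)/.025,2)); p=t
E
python3 - <<'E'
from h import *
go((*F[10][:2],.23),F[10])
p=cv2.imread('pics/top0.png'); hsv=cv2.cvtColor(p,cv2.COLOR_BGR2HSV); y=cv2.inRange(hsv,(18,120,120),(32,255,255)); y[:110]=0;y[190:]=0;y[:,:195]=0;y[:,360:]=0
v,u=np.nonzero(y); P=np.array([world('top',None,a,b,.002)[:2] for a,b in zip(u,v)]).astype(np.float32)
r=cv2.minAreaRect(P*1000);print(r)
E
```

```text
t 1.18 p [0.2287 0.6348 0.2301] yaw 5.92 w 0.0642 grip 0.0 f [ 0.2 -0.6 -0.8] q [-88.  25.  18.  93.  -8.  64. -63.]
[0.428  0.2665 0.23  ] -> [-1.547e+01  6.410e+00  1.000e-02]
[0.428  0.2665 0.074 ] -> [0.   0.   6.24]
((628.9957275390625, -20.985748291015625), (83.4369125366211, 367.8775329589844), 6.003024101257324)
```

>>> apply_moves(deltas=[[-0.1,[-1,0.4,0],0],[-0.1,[-1,0.4,0],0],[-0.1,[-1,0.4,0],0],[-0.1,[-1,0.4,0],0],[-0.1,[-1,0.4,0],0],[-0.1,[-1,0.4,0],0],[-0.1,[-1,0.4,0],0],[-0.1,[-1,0.4,0],0],[-0.1,[-1,0.4,0],0],[-0.1,[-1,0.4,0],0]])

```text
clock: 2.02
ee_pos: [0.3554, 0.3959, 0.2303]
ee_rot: [[-0.108, 0.994, -0.0], [0.994, 0.108, -0.0], [-0.0, -0.0, -1.0]]
force: [0.8, 0.3, 0.4]
gripper_width: 0.0518
grip_force: 0.0
```

>>> apply_moves(deltas=[[-0.1,[-1,0.4,0],0],[-0.1,[-1,0.4,0],0],[-0.1,[-1,0.4,0],0],[-0.1,[-1,0.6,0],0],[-0.1,[-1,0.6,0],0],[-0.1,[-0.47,0,0],0],[-0.1,[0,0,0.7],0],[-0.1,[0,0,1],0],[-0.1,[0,0,1],0],[-0.1,[0,0,0],0]])

```text
clock: 2.85
ee_pos: [0.4275, 0.2665, 0.1594]
ee_rot: [[-0.108, 0.994, -0.004], [0.994, 0.108, -0.004], [-0.004, -0.004, -1.0]]
force: [-1.3, -0.3, -1.2]
gripper_width: 0.0516
grip_force: 0.0
```

```bash
python3 - <<'E'
from h import *
go(F[10]); p,d=shot('scene','s1'); cv2.imwrite('pics/s1c.png',cv2.resize(p[0:220,180:420],None,fx=2.5,fy=2.5))
E
```

```text
t 2.85 p [0.4275 0.2665 0.1594] yaw 6.2 w 0.0516 grip 0.0 f [-1.3 -0.3 -1.2] q [-63.  14.  27. 119.  -9.  49. -24.]
[0.428  0.2665 0.074 ] -> [0.01 0.04 3.42]
```

View pics/s1c.png

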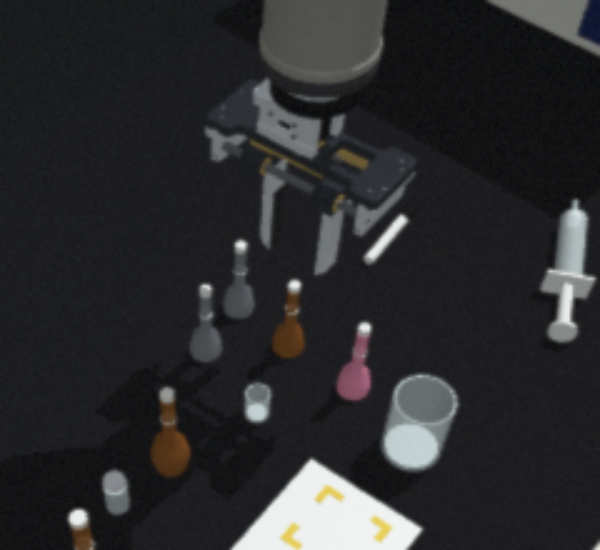

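>>> apply_moves(deltas=[[-0.1,[0,0,0.8],0],[-0.1,[0,0,1],0],[-0.1,[0,0,1],0],[-0.1,[0,0,0.65],0],[-0.1,[0,0,0],0],[1,[0,0,0],0],[1,[0,0,0],0],[1,[0,0,0],0],[1,[0,0,0],0],[1,[0,0,0],0]])

```text
clock: 3.73
ee_pos: [0.4298, 0.2682, 0.0776]
ee_rot: [[-0.108, 0.994, 0.001], [0.994, 0.108, 0.001], [0.001, 0.001, -1.0]]
force: [0.1, -0.6, 0.5]
gripper_width: 0.022
grip_force: 0.0
```

```bash
python3 - <<'E'
from h import *
go(F[10])
E
```

```text
t 3.73 p [0.4298 0.2682 0.0776] yaw 6.2 w 0.022 grip 0.0 f [ 0.1 -0.6  0.5] q [-59.  22.  24. 122. -14.  39. -19.]
[0.428  0.2665 0.074 ] -> [-0.06 -0.08  0.14]
```

>>> apply_moves(deltas=[[1,[0,0,0],0],[1,[0,0,0],0],[1,[0,0,0],0],[1,[0,0,0],0]])

```text
clock: 4.07
ee_pos: [0.4296, 0.2678, 0.0769]
ee_rot: [[-0.108, 0.994, 0.0], [0.994, 0.108, 0.0], [0.0, 0.0, -1.0]]
force: [-0.2, -1.0, 4.1]
gripper_width: 0.0119
grip_force: 10.0
```

>>> apply_moves(deltas=[[1,[0,0,-0.3],0],[1,[0,0,-0.6],0],[1,[0,0,-1],0],[1,[0,0,-1],0],[1,[0,0,-1],0],[1,[0,0,0],0]])

```text
clock: 4.57
ee_pos: [0.4313, 0.2686, 0.1786]
ee_rot: [[-0.107, 0.994, 0.004], [0.994, 0.107, 0.004], [0.004, 0.004, -1.0]]
force: [-0.1, 1.1, 0.9]
gripper_width: 0.0115
grip_force: 10.0
```

```bash
python3 - <<'E'
from h import *
go((*M[10],.17),(*M[10],.076+.008))
E
```

```text
t 4.57 p [0.4313 0.2686 0.1786] yaw 6.14 w 0.0115 grip 10.0 f [-0.1  1.1  0.9] q [-64.  13.  28. 118.  -8.  51. -25.]
[ 0.6432 -0.1608  0.17  ] -> [-17.99   6.59   0.31]
[ 0.6432 -0.1608  0.084 ] -> [-0.01 -0.01  3.44]
```

>>> apply_moves(deltas=[[1,[-0.5,0.2,0],0],[1,[-0.9,0.4,0],0],[1,[-1,0.4,0],0],[1,[-1,0.4,0],0],[1,[-1,0.4,0],0],[1,[-1,0.4,0],0],[1,[-1,0.4,0],0],[1,[-1,0.4,0],0],[1,[-1,0.4,0],0],[1,[-1,0.4,0],0]])

```text
clock: 5.4
ee_pos: [0.5496, 0.043, 0.1742]
ee_rot: [[-0.108, 0.994, -0.0], [0.994, 0.108, -0.0], [-0.0, -0.0, -1.0]]
force: [1.4, 0.4, -0.4]
gripper_width: 0.0114
grip_force: 10.0
```

>>> apply_moves(deltas=[[1,[-1,0.4,0],0],[1,[-1,0.4,0],0],[1,[-1,0.4,0],0],[1,[-1,0.4,0],0],[1,[-1,0.4,0],0],[1,[-1,0.3,0],0],[1,[-1,0.3,0],0],[1,[-1,0.2,0],0],[1,[-0.6,0.2,0],0],[1,[0,0,0],0]])

```text
clock: 6.23
ee_pos: [0.6471, -0.1654, 0.1741]
ee_rot: [[-0.104, 0.995, -0.0], [0.995, 0.104, -0.002], [-0.002, -0.0, -1.0]]
force: [0.6, -0.9, -0.2]
gripper_width: 0.0116
grip_force: 10.0
```

```bash
python3 - <<'E'
from h import *
go((*M[10],.09),(*M[10],.079))
E
```

```text
t 6.23 p [ 0.6471 -0.1654  0.1741] yaw 5.96 w 0.0116 grip 10.0 f [ 0.6 -0.9 -0.2] q [-15.  30.  34.  97. -19.  58.  31.]
[ 0.6432 -0.1608  0.09  ] -> [ 0.2  -0.13  3.36]
[ 0.6432 -0.1608  0.079 ] -> [0.   0.   0.44]
```

>>> apply_moves(deltas=[[1,[0,0,0.5],0],[1,[0,0,1],0],[1,[0,0,1],0],[1,[0,0,0.6],0],[1,[0,0,0.2],0],[1,[0,0,0],0],[1,[0,0,0],0],[1,[0,0,0],0]])

```text
clock: 6.9
ee_pos: [0.6477, -0.1614, 0.093]
ee_rot: [[-0.108, 0.994, 0.002], [0.994, 0.108, -0.0], [-0.0, 0.002, -1.0]]
force: [0.2, 0.5, 0.1]
gripper_width: 0.0121
grip_force: 10.0
```

```bash
python3 - <<'E'
from h import *
go((*M[10],.079))
E
```

```text
t 6.9 p [ 0.6477 -0.1614  0.093 ] yaw 6.19 w 0.0121 grip 10.0 f [0.2 0.5 0.1] q [-14.  35.  31. 101. -23.  50.  34.]
[ 0.6432 -0.1608  0.079 ] -> [ 0.04 -0.18  0.56]
```

>>> apply_moves(deltas=[[1,[0,-0.1,0.15],0],[1,[0,-0.05,0.15],0],[1,[0,0,0.1],0],[1,[0,0,0.08],0],[1,[0,0,0.04],0],[1,[0,0,0],0],[1,[0,0,0],0]])

```text
clock: 7.48
ee_pos: [0.6434, -0.1618, 0.0789]
ee_rot: [[-0.108, 0.994, 0.0], [0.994, 0.108, -0.0], [-0.0, 0.0, -1.0]]
force: [-0.9, 0.4, 2.7]
gripper_width: 0.0118
grip_force: 10.0
```

```bash
python3 - <<'E'
from h import *
go((*M[10],.079))
E
```

```text
t 7.48 p [ 0.6434 -0.1618  0.0789] yaw 6.18 w 0.0118 grip 10.0 f [-0.9  0.4  2.7] q [-13.  36.  30. 102. -23.  49.  34.]
[ 0.6432 -0.1608  0.079 ] -> [ 0.04 -0.   -0.01]
```

>>> apply_moves(deltas=[[0.6,[0,0,0],0],[0.3,[0,0,0],0],[-0.1,[0,0,0],0],[-0.1,[0,0,0],0],[-0.1,[0,0,-0.3],0],[-0.1,[0,0,-0.7],0],[-0.1,[0,0,-1],0],[-0.1,[0,0,-1],0],[-0.1,[0,0,-1],0],[-0.1,[0,0,-1],0]])

```text
clock: 8.32
ee_pos: [0.6431, -0.1619, 0.2055]
ee_rot: [[-0.107, 0.994, 0.0], [0.994, 0.107, -0.0], [-0.0, 0.0, -1.0]]
force: [0.1, -0.3, 0.4]
gripper_width: 0.052
grip_force: 0.0
```

```bash
python3 - <<'E'
from h import *
go((*F[25][:2],.2),F[25])
E
```

```text
t 8.32 p [ 0.6431 -0.1619  0.2055] yaw 6.17 w 0.052 grip 0.0 f [ 0.1 -0.3  0.4] q [-17.  28.  35.  97. -18.  61.  30.]
[0.445  0.0705 0.2   ] -> [10.09 -6.88  0.22]
[0.445  0.0705 0.096 ] -> [ 0.   -0.    4.16]
```

>>> apply_moves(deltas=[[-0.1,[0.8,-0.5,0],0],[-0.1,[1,-0.7,0],0],[-0.1,[1,-0.7,0],0],[-0.1,[1,-0.7,0],0],[-0.1,[1,-0.7,0],0],[-0.1,[1,-0.7,0],0],[-0.1,[1,-0.7,0],0],[-0.1,[1,-0.7,0],0],[-0.1,[1,-0.7,0],0],[-0.1,[0.8,-0.5,0],0]])

```text
clock: 9.15
ee_pos: [0.4518, 0.0603, 0.2042]
ee_rot: [[-0.108, 0.994, 0.0], [0.994, 0.108, 0.001], [0.001, 0.0, -1.0]]
force: [1.3, 0.5, -0.6]
gripper_width: 0.0519
grip_force: 0.0
```

>>> apply_moves(deltas=[[-0.1,[0.5,-0.3,0],0],[-0.1,[0,0,0.5],0],[-0.1,[0,0,0.7],0],[-0.1,[0,0,0],0],[-0.1,[0,0,0],0],[-0.1,[0,0,0],0]])

```text
clock: 9.65
ee_pos: [0.4449, 0.0705, 0.1745]
ee_rot: [[-0.107, 0.994, 0.0], [0.994, 0.107, -0.0], [-0.0, 0.0, -1.0]]
force: [0.3, 0.1, -0.5]
gripper_width: 0.052
grip_force: 0.0
```

```bash
python3 - <<'E'
from h import *
go(F[25])
E
```

```text
t 9.65 p [0.4449 0.0705 0.1745] yaw 6.14 w 0.052 grip 0.0 f [ 0.3  0.1 -0.5] q [-47.   7.  32. 125.  -5.  49.  -5.]
[0.445  0.0705 0.096 ] -> [0.   0.   3.14]
```

>>> apply_moves(deltas=[[-0.1,[0,0,0.6],0],[-0.1,[0,0,1],0],[-0.1,[0,0,1],0],[-0.1,[0,0,0.5],0],[-0.1,[0,0,0],0],[-0.1,[0,0,0],0],[0.4,[0,0,0],0],[0.6,[0,0,0],0],[1,[0,0,0],0],[1,[0,0,0],0]])

```text
clock: 10.48
ee_pos: [0.445, 0.071, 0.0969]
ee_rot: [[-0.108, 0.994, 0.001], [0.994, 0.108, 0.001], [0.001, 0.001, -1.0]]
force: [-0.7, -0.6, -0.5]
gripper_width: 0.0288
grip_force: 0.0
```

>>> apply_moves(deltas=[[1,[0,0,0],0],[1,[0,0,0],0],[1,[0,0,0],0],[1,[0,0,0],0]], squeeze=12)

```text
clock: 10.82
ee_pos: [0.4447, 0.0708, 0.0963]
ee_rot: [[-0.108, 0.994, 0.0], [0.994, 0.108, 0.0], [0.0, 0.0, -1.0]]
force: [-1.2, -0.1, 2.9]
gripper_width: 0.0123
grip_force: 12.0
```

>>> apply_moves(deltas=[[1,[0,0,-0.3],0],[1,[0,0,-0.6],0],[1,[0,0,-1],0],[1,[0,0,-1],0],[1,[0,0,-0.6],0],[1,[0,0,0],0]])

```text
clock: 11.32
ee_pos: [0.446, 0.071, 0.1868]
ee_rot: [[-0.107, 0.994, 0.004], [0.994, 0.107, 0.002], [0.002, 0.004, -1.0]]
force: [1.3, -1.1, -0.6]
gripper_width: 0.0128
grip_force: 12.0
```

```bash
python3 - <<'E'
from h import *
go((*M[25],.17),(*M[25],.098))
E
```

```text
t 11.32 p [0.446  0.071  0.1868] yaw 6.16 w 0.0128 grip 12.0 f [ 1.3 -1.1 -0.6] q [-48.   6.  33. 124.  -4.  51.  -6.]
[ 0.633  -0.0664  0.17  ] -> [-6.27  6.85  0.69]
[ 0.633  -0.0664  0.098 ] -> [-0.01 -0.01  2.88]
```

>>> apply_moves(deltas=[[1,[-0.4,0.4,0],0],[1,[-0.7,0.8,0],0],[1,[-0.8,0.9,0],0],[1,[-0.8,0.9,0],0],[1,[-0.8,0.9,0],0],[1,[-0.8,0.9,0],0],[1,[-0.8,0.9,0],0],[1,[-0.7,0.7,0],0],[1,[-0.4,0.4,0],0],[1,[-0.1,0.1,0],0]])

```text
clock: 12.15
ee_pos: [0.634, -0.0695, 0.1828]
ee_rot: [[-0.106, 0.994, -0.001], [0.994, 0.106, -0.002], [-0.002, -0.001, -1.0]]
force: [-0.8, 0.0, -1.6]
gripper_width: 0.0126
grip_force: 12.0
```

>>> apply_moves(deltas=[[1,[0,0,0.5],0],[1,[0,0,1],0],[1,[0,0,1],0],[1,[0,0,0.4],0],[1,[0,0,0.1],0],[1,[0,0,0],0],[1,[0,0,0],0],[1,[0,0,0],0],[1,[0,0,0],0]])

```text
clock: 12.9
ee_pos: [0.6336, -0.0672, 0.1099]
ee_rot: [[-0.108, 0.994, 0.002], [0.994, 0.108, 0.0], [0.0, 0.002, -1.0]]
force: [0.3, -0.3, -0.4]
gripper_width: 0.0128
grip_force: 12.0
```

```bash
python3 - <<'E'
from h import *
go((*M[25],.098))
E
```

```text
t 12.9 p [ 0.6336 -0.0672  0.1099] yaw 6.19 w 0.0128 grip 12.0 f [ 0.3 -0.3 -0.4] q [-23.  31.  32. 104. -21.  50.  25.]
[ 0.633  -0.0664  0.098 ] -> [ 0.04 -0.02  0.48]
```

>>> apply_moves(deltas=[[1,[0,0,0.15],0],[1,[0,0,0.12],0],[1,[0,0,0.08],0],[1,[0,0,0.06],0],[1,[0,0,0.04],0],[1,[0,0,0],0],[1,[0,0,0],0]])

```text
clock: 13.48
ee_pos: [0.6333, -0.0675, 0.098]
ee_rot: [[-0.108, 0.994, 0.0], [0.994, 0.108, 0.0], [0.0, 0.0, -1.0]]
force: [-3.1, 0.3, 9.2]
gripper_width: 0.0127
grip_force: 12.0
```

```bash
python3 - <<'E'
from h import *
go((*M[25],.098))
E
```

```text
t 13.48 p [ 0.6333 -0.0675  0.098 ] yaw 6.17 w 0.0127 grip 12.0 f [-3.1  0.3  9.2] q [-23.  32.  31. 105. -22.  49.  25.]
[ 0.633  -0.0664  0.098 ] -> [ 0.04 -0.01  0.  ]
```

Firmly on the mat. Release, rise, and go to the 50 ml flask.

>>> apply_moves(deltas=[[0.6,[0,0,-0.05],0],[0.3,[0,0,0],0],[-0.1,[0,0,0],0],[-0.1,[0,0,0],0],[-0.1,[0,0,-0.3],0],[-0.1,[0,0,-0.7],0],[-0.1,[0,0,-1],0],[-0.1,[0,0,-1],0],[-0.1,[0,0,-1],0],[-0.1,[0,0,-1],0]])

```text
clock: 14.32
ee_pos: [0.6328, -0.0675, 0.2254]
ee_rot: [[-0.107, 0.994, 0.0], [0.994, 0.107, -0.0], [-0.0, -0.0, -1.0]]
force: [0.5, 0.2, 0.4]
gripper_width: 0.0518
grip_force: 0.0
```

```bash
python3 - <<'E'
from h import *
go((*F[50][:2],.21),F[50])
E
```

```text
t 14.32 p [ 0.6328 -0.0675  0.2254] yaw 6.16 w 0.0518 grip 0.0 f [0.5 0.2 0.4] q [-27.  24.  36.  99. -16.  62.  21.]
[ 0.4995 -0.083   0.21  ] -> [-0.04 -5.37  0.62]
[ 0.4995 -0.083   0.126 ] -> [0.   0.   3.36]
```

>>> apply_moves(deltas=[[-0.1,[-0.04,-0.7,0],0],[-0.1,[0,-0.9,0],0],[-0.1,[0,-0.9,0],0],[-0.1,[0,-0.9,0],0],[-0.1,[0,-0.9,0],0],[-0.1,[0,-0.7,0],0],[-0.1,[0,-0.37,0],0],[-0.1,[0,0,0],0],[-0.1,[0,0,0],0],[-0.1,[0,0,0],0]])

```text
clock: 15.15
ee_pos: [0.5008, -0.0825, 0.224]
ee_rot: [[-0.108, 0.994, 0.001], [0.994, 0.108, -0.0], [-0.0, 0.001, -1.0]]
force: [0.1, 0.1, -0.4]
gripper_width: 0.0516
grip_force: 0.0
```

```bash
python3 - <<'E'
from h import *
go(F[50])
p,d=shot('scene','s2'); cv2.imwrite('pics/s2c.png',cv2.resize(p[60:384,60:400],None,fx=1.8,fy=1.8))
E
```

```text
t 15.15 p [ 0.5008 -0.0825  0.224 ] yaw 6.21 w 0.0516 grip 0.0 f [ 0.1  0.1 -0.4] q [-32.  10.  39. 115.  -8.  57.  17.]
[ 0.4995 -0.083   0.126 ] -> [-0.01 -0.06  3.92]
```

View pics/s2c.png

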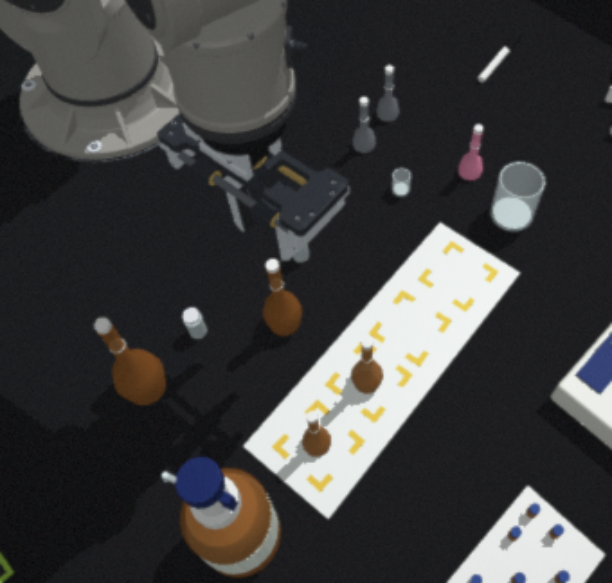

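The 10 and 25 ml flasks stand centred in their marks at crop (316,440) and (367,375), and the gripper hangs over the 50 ml flask's stopper at (273,265).

>>> apply_moves(deltas=[[-0.1,[0,0,0.6],0],[-0.1,[0,0,1],0],[-0.1,[0,0,1],0],[-0.1,[0,0,0.9],0],[-0.1,[0,0,0.4],0],[-0.1,[0,0,0],0],[0.2,[0,0,0],0],[0.4,[0,0,0],0],[0.6,[0,0,0],0],[1,[0,0,0],0]])

```text
clock: 16.03
ee_pos: [0.5003, -0.0827, 0.1272]
ee_rot: [[-0.108, 0.994, 0.002], [0.994, 0.108, 0.0], [0.0, 0.002, -1.0]]
force: [0.8, 0.7, 0.9]
gripper_width: 0.0288
grip_force: 0.0
```

>>> apply_moves(deltas=[[1,[0,0,0],0],[1,[0,0,0],0],[1,[0,0,0],0],[1,[0,0,0],0],[1,[0,0,0],0]], squeeze=15)

```text
clock: 16.45
ee_pos: [0.5001, -0.0827, 0.1267]
ee_rot: [[-0.108, 0.994, 0.001], [0.994, 0.108, 0.0], [0.0, 0.001, -1.0]]
force: [-1.0, 1.2, 7.1]
gripper_width: 0.0145
grip_force: 15.0
```

>>> apply_moves(deltas=[[1,[0,0,-0.3],0],[1,[0,0,-0.6],0],[1,[0,0,-1],0],[1,[0,0,-0.6],0],[1,[0,0,0],0],[1,[0,0,0],0]])

```text
clock: 16.95
ee_pos: [0.5, -0.0825, 0.1894]
ee_rot: [[-0.108, 0.994, 0.001], [0.994, 0.108, 0.001], [0.0, 0.002, -1.0]]
force: [0.1, 0.6, -1.2]
gripper_width: 0.0149
grip_force: 15.0
```

```bash
python3 - <<'E'
from h import *
go((*M[50],.18),(*M[50],.128))
E
```

```text
t 16.95 p [ 0.5    -0.0825  0.1894] yaw 6.2 w 0.0149 grip 15.0 f [ 0.1  0.6 -1.2] q [-31.  13.  38. 118. -10.  53.  19.]
[0.6228 0.0281 0.18  ] -> [3.87 5.36 0.39]
[0.6228 0.0281 0.128 ] -> [-0.   -0.    2.08]
```

>>> apply_moves(deltas=[[1,[0.5,0.2,0],0],[1,[0.8,0.4,0],0],[1,[0.8,0.6,0],0],[1,[0.8,0.8,0],0],[1,[0.6,0.9,0],0],[1,[0.3,0.9,0],0],[1,[0.07,0.8,0],0],[1,[0,0.5,0],0],[1,[0,0.25,0],0],[1,[0,0,0],0]])

```text
clock: 17.78
ee_pos: [0.6224, 0.0277, 0.1874]
ee_rot: [[-0.108, 0.994, -0.002], [0.994, 0.108, -0.001], [-0.001, -0.002, -1.0]]
force: [-0.8, 0.9, -1.9]
gripper_width: 0.0147
grip_force: 15.0
```

>>> apply_moves(deltas=[[1,[0,0,0.4],0],[1,[0,0,0.8],0],[1,[0,0,0.6],0],[1,[0,0,0.2],0],[1,[0,0,0],0],[1,[0,0,0],0],[1,[0,0,0],0],[1,[0,0,0],0]])

```text
clock: 18.45
ee_pos: [0.6226, 0.0278, 0.1396]
ee_rot: [[-0.108, 0.994, 0.001], [0.994, 0.108, 0.0], [0.0, 0.001, -1.0]]
force: [0.2, -0.2, -0.8]
gripper_width: 0.0147
grip_force: 15.0
```

```bash
python3 - <<'E'
from h import *
go((*M[50],.128))
E
```

```text
t 18.45 p [0.6226 0.0278 0.1396] yaw 6.18 w 0.0147 grip 15.0 f [ 0.2 -0.2 -0.8] q [-33.  28.  32. 105. -19.  52.  14.]
[0.6228 0.0281 0.128 ] -> [0.01 0.01 0.46]
```

>>> apply_moves(deltas=[[1,[0,0,0.14],0],[1,[0,0,0.1],0],[1,[0,0,0.08],0],[1,[0,0,0.06],0],[1,[0,0,0.05],0],[1,[0,0,0],0],[1,[0,0,0],0]])

```text
clock: 19.03
ee_pos: [0.6225, 0.0278, 0.1286]
ee_rot: [[-0.108, 0.994, 0.0], [0.994, 0.108, 0.0], [0.0, 0.0, -1.0]]
force: [-2.1, 0.4, 9.9]
gripper_width: 0.0148
grip_force: 15.0
```

```bash
python3 - <<'E'
from h import *
go((*M[50],.1287))
E
```

```text
t 19.03 p [0.6225 0.0278 0.1286] yaw 6.18 w 0.0148 grip 15.0 f [-2.1  0.4  9.9] q [-32.  29.  32. 106. -19.  51.  15.]
[0.6228 0.0281 0.1287] -> [ 0.01  0.01 -0.01]
```

>>> apply_moves(deltas=[[0.6,[0,0,-0.05],0],[0.3,[0,0,0],0],[-0.1,[0,0,0],0],[-0.1,[0,0,0],0],[-0.1,[0,0,-0.3],0],[-0.1,[0,0,-0.7],0],[-0.1,[0,0,-1],0],[-0.1,[0,0,-1],0],[-0.1,[0,0,-1],0],[-0.1,[0,0,-0.6],0]])

```text
clock: 19.87
ee_pos: [0.6229, 0.0275, 0.2473]
ee_rot: [[-0.107, 0.994, 0.002], [0.994, 0.107, 0.0], [0.0, 0.002, -1.0]]
force: [0.6, -0.4, 0.6]
gripper_width: 0.0522
grip_force: 0.0
```

```bash
python3 - <<'E'
from h import *
go((*F[100][:2],.23),F[100])
E
```

```text
t 19.87 p [0.6229 0.0275 0.2473] yaw 6.16 w 0.0522 grip 0.0 f [ 0.6 -0.4  0.6] q [-36.  21.  36. 100. -14.  63.  10.]
[ 0.442 -0.261  0.23 ] -> [-10.7   -8.43   0.67]
[ 0.442 -0.261  0.156] -> [-0.   -0.01  2.96]
```

>>> apply_moves(deltas=[[-0.1,[-0.5,-0.6,0],0],[-0.1,[-0.8,-0.9,0],0],[-0.1,[-1,-0.9,0],0],[-0.1,[-1,-0.9,0],0],[-0.1,[-1,-0.9,0],0],[-0.1,[-1,-0.9,0],0],[-0.1,[-1,-0.9,0],0],[-0.1,[-1,-0.9,0],0],[-0.1,[-1,-0.7,0],0],[-0.1,[-1,-0.5,0],0]])

```text
clock: 20.7
ee_pos: [0.4443, -0.2265, 0.2449]
ee_rot: [[-0.107, 0.994, 0.001], [0.994, 0.107, 0.001], [0.001, 0.001, -1.0]]
force: [0.6, 0.9, -0.3]
gripper_width: 0.0516
grip_force: 0.0
```

>>> apply_moves(deltas=[[-0.1,[-0.8,-0.33,0],0],[-0.1,[-0.5,0,0],0],[-0.1,[-0.1,0,0],0],[-0.1,[0,0,0],0],[-0.1,[0,0,0],0],[-0.1,[0,0,0],0],[-0.1,[0,0,0],0]])

```text
clock: 21.28
ee_pos: [0.4418, -0.2599, 0.2442]
ee_rot: [[-0.109, 0.994, -0.0], [0.994, 0.109, 0.0], [0.0, -0.0, -1.0]]
force: [-0.3, 0.3, 0.8]
gripper_width: 0.0516
grip_force: 0.0
```

```bash
python3 - <<'E'
from h import *
go(F[100])
E
```

```text
t 21.28 p [ 0.4418 -0.2599  0.2442] yaw 6.26 w 0.0516 grip 0.0 f [-0.3  0.3  0.8] q [-17.  10.  46. 114.  -8.  60.  39.]
[ 0.442 -0.261  0.156] -> [-0.05  0.    3.53]
```

>>> apply_moves(deltas=[[-0.1,[-0.04,0,0.6],0],[-0.1,[0,0,1],0],[-0.1,[0,0,1],0],[-0.1,[0,0,0.7],0],[-0.1,[0,0,0.2],0],[-0.1,[0,0,0],0],[0.2,[0,0,0],0],[0.4,[0,0,0],0],[0.6,[0,0,0],0],[1,[0,0,0],0]])

```text
clock: 22.12
ee_pos: [0.4421, -0.2618, 0.1576]
ee_rot: [[-0.108, 0.994, 0.001], [0.994, 0.108, -0.0], [-0.0, 0.001, -1.0]]
force: [0.4, -0.2, -0.2]
gripper_width: 0.0284
grip_force: 0.0
```

>>> apply_moves(deltas=[[1,[0,0,0],0],[1,[0,0,0],0],[1,[0,0,0],0],[1,[0,0,0],0],[1,[0,0,0],0]], squeeze=20)

```text
clock: 22.53
ee_pos: [0.442, -0.2619, 0.1571]
ee_rot: [[-0.108, 0.994, 0.001], [0.994, 0.108, -0.0], [-0.0, 0.001, -1.0]]
force: [0.1, 0.4, 5.3]
gripper_width: 0.0156
grip_force: 20.0
```

>>> apply_moves(deltas=[[1,[0,0,-0.3],0],[1,[0,0,-0.6],0],[1,[0,0,-1],0],[1,[0,0,-0.6],0],[1,[0,0,0],0],[1,[0,0,0],0]])

```text
clock: 23.03
ee_pos: [0.4418, -0.2617, 0.2197]
ee_rot: [[-0.108, 0.994, 0.001], [0.994, 0.108, 0.0], [0.0, 0.001, -1.0]]
force: [0.2, -0.6, -0.6]
gripper_width: 0.0157
grip_force: 20.0
```

```bash
python3 - <<'E'
from h import *
go((*M[100],.21),(*M[100],.158))
E
```

```text
t 23.03 p [ 0.4418 -0.2617  0.2197] yaw 6.2 w 0.0157 grip 20.0 f [ 0.2 -0.6 -0.6] q [-16.  12.  46. 115. -11.  57.  41.]
[0.6126 0.1225 0.21  ] -> [14.54  8.45  0.4 ]
[0.6126 0.1225 0.158 ] -> [-0.   -0.    2.08]
```

>>> apply_moves(deltas=[[1,[0.5,0.4,0],0],[1,[0.8,0.4,0],0],[1,[1,0.4,0],0],[1,[1,0.4,0],0],[1,[1,0.4,0],0],[1,[1,0.4,0],0],[1,[1,0.4,0],0],[1,[1,0.4,0],0],[1,[1,0.4,0],0],[1,[1,0.4,0],0]])

```text
clock: 23.87
ee_pos: [0.5154, -0.0185, 0.2181]
ee_rot: [[-0.108, 0.994, -0.002], [0.994, 0.108, -0.0], [-0.0, -0.002, -1.0]]
force: [0.0, 0.2, -1.2]
gripper_width: 0.0158
grip_force: 20.0
```

>>> apply_moves(deltas=[[1,[1,0,0],0],[1,[1,0,0],0],[1,[1,0.2,0],0],[1,[0.9,0.6,0],0],[1,[0.7,0.8,0],0],[1,[0.4,0.8,0],0],[1,[0.24,0.8,0],0],[1,[0,0.6,0],0],[1,[0,0.4,0],0],[1,[0,0.25,0],0]])

```text
clock: 24.7
ee_pos: [0.6128, 0.122, 0.2178]
ee_rot: [[-0.107, 0.994, -0.002], [0.994, 0.107, -0.001], [-0.001, -0.002, -1.0]]
force: [0.1, 0.4, -1.9]
gripper_width: 0.0157
grip_force: 20.0
```

>>> apply_moves(deltas=[[1,[0,0,0.4],0],[1,[0,0,0.8],0],[1,[0,0,0.6],0],[1,[0,0,0.1],0],[1,[0,0,0],0],[1,[0,0,0],0],[1,[0,0,0],0],[1,[0,0,0],0]])

```text
clock: 25.37
ee_pos: [0.6128, 0.1224, 0.1726]
ee_rot: [[-0.108, 0.994, 0.001], [0.994, 0.108, 0.001], [0.0, 0.001, -1.0]]
force: [-0.0, 0.5, -0.8]
gripper_width: 0.0157
grip_force: 20.0
```

```bash
python3 - <<'E'
from h import *
go((*M[100],.1591))
E
```

```text
t 25.37 p [0.6128 0.1224 0.1726] yaw 6.18 w 0.0157 grip 20.0 f [-0.   0.5 -0.8] q [-41.  26.  32. 103. -16.  56.   4.]
[0.6126 0.1225 0.1591] -> [ 0.   -0.01  0.54]
```

>>> apply_moves(deltas=[[1,[0,0,0.18],0],[1,[0,0,0.14],0],[1,[0,0,0.08],0],[1,[0,0,0.06],0],[1,[0,0,0.05],0],[1,[0,0,0],0],[1,[0,0,0],0]])

```text
clock: 25.95
ee_pos: [0.6127, 0.1223, 0.1591]
ee_rot: [[-0.108, 0.994, 0.0], [0.994, 0.108, 0.0], [-0.0, 0.0, -1.0]]
force: [0.1, -0.8, 0.8]
gripper_width: 0.016
grip_force: 20.0
```

>>> apply_moves(deltas=[[0.6,[0,0,0],0],[0.3,[0,0,0],0],[-0.1,[0,0,0],0],[-0.1,[0,0,0],0],[-0.1,[0,0,-0.3],0],[-0.1,[0,0,-0.7],0],[-0.1,[0,0,-1],0],[-0.1,[0,0,-1],0],[-0.1,[0,0,-1],0],[-0.1,[0,0,-0.5],0]])

```text
clock: 26.78
ee_pos: [0.6134, 0.1222, 0.275]
ee_rot: [[-0.107, 0.994, 0.003], [0.994, 0.107, 0.001], [0.001, 0.003, -1.0]]
force: [0.7, 0.8, 0.6]
gripper_width: 0.0518
grip_force: 0.0
```

>>> apply_moves(deltas=[[-0.1,[0.6,-0.4,0],0],[-0.1,[1,-0.8,0],0],[-0.1,[1,-0.8,0],0],[-0.1,[1,-0.8,0],0],[-0.1,[1,-0.8,0],0],[-0.1,[1,-0.8,0],0],[-0.1,[0.6,-0.4,0],0],[-0.1,[0,0,0],0],[-0.1,[0,0,0],0]])

```text
clock: 27.53
ee_pos: [0.476, 0.2642, 0.2716]
ee_rot: [[-0.11, 0.994, -0.0], [0.994, 0.11, 0.0], [0.0, -0.0, -1.0]]
force: [0.1, -0.1, 0.6]
gripper_width: 0.0519
grip_force: 0.0
```

```bash
python3 - <<'E'
from h import *
go()
p,d=shot('top','t9'); cv2.imwrite('pics/t9c.png',cv2.resize(p[70:210,150:430],None,fx=2.8,fy=2.8,interpolation=cv2.INTER_CUBIC))
p,d=shot('scene','s9'); cv2.imwrite('pics/s9c.png',cv2.resize(p[150:384,130:400],None,fx=2.5,fy=2.5))
E
```

```text
t 27.53 p [0.476  0.2642 0.2716] yaw 6.3 w 0.0519 grip 0.0 f [ 0.1 -0.1  0.6] q [-63.  11.  31. 107.  -6.  63. -23.]
```

View pics/t9c.png

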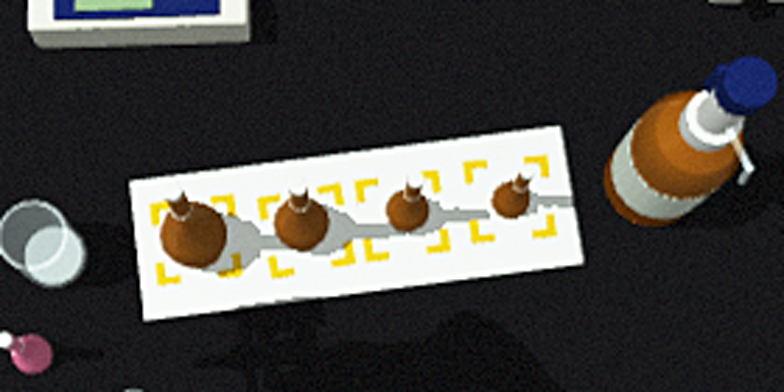

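View pics/s9c.png

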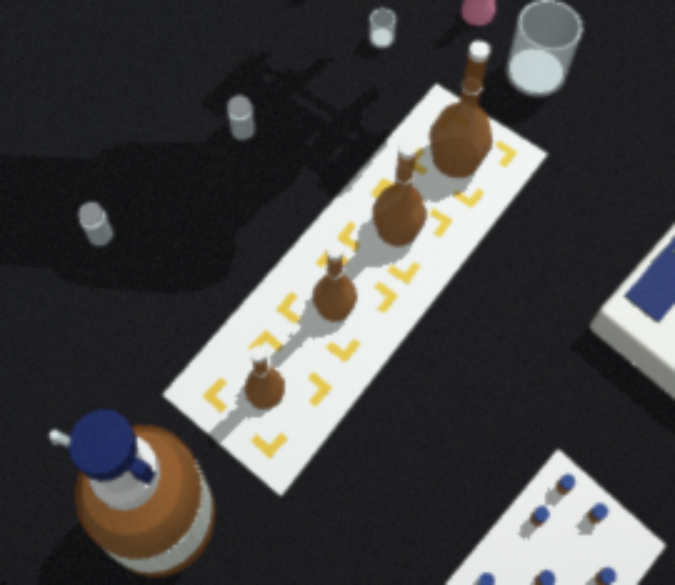

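All four flasks stand upright in their marks: in the top crop at (195,233), (302,222), (408,210) and (511,198), from the largest to the smallest, which is next to the stock bottle. The arm is clear of everything.

```bash
python3 -c "
from workcell import manip; print(manip.finish_job())"
```

```text
the job is handed in; nothing more can be done
None
```

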